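Shut the balance's draught shield and tare it

TASK

Get the analytical balance ready to weigh: with the fingertips, push its sliding glass roof and its sliding side door fully shut, then press the green tare key on the separate terminal all the way down and let it come back up. Do not press the key before both are shut, pick nothing up, and leave the weighing bottle on the pan and the other things on the bench where they stand.

Things in the scene. Friction and masses are not known exactly. Their poses are not given: they have to be found in the camera images.
- balance: Fixed analytical balance, front towards the robot, turned up to 15 degrees: white base and rear tower, glass chamber between. Origin: on the bench under the middle of the pan; x points from its front to its rear, y to its left, z up. In mm: base x -90 to +165, y -105 to +105, 50 high. Chamber x -86 to +85; tower x 85 to 165; frame and tower end 208 above the bench
- roof (a joint): Opening of the roof slide in m: 0 = fully shut against its stop, grows as it slides to the balance's rear (+x of balance), at most 0.12; found 0.04 to 0.10 open. Stays where it is left; sliding friction about 1.2 N
- roof_ridge (a point): Centre of the upper edge of the blue finger ridge near the front of the glass roof. Ridge 10 mm thick (balance x), 90 wide (y), standing 24 above the slide's flat top, which is 218 above the bench. Shut: this point at x -65, y 0 of balance. Slide: blue-edged plate 168 x 190 x 8; open, it runs back over the tower. Push the ridge's rear face to the balance's front (-x) to shut
- door (a joint): Opening of the side door in m: 0 = fully shut against its stop, grows as it slides to the balance's rear (+x of balance), at most 0.11; found 0.035 to 0.09 open. Stays where it is left; sliding friction about 1.2 N
- door_tab (a point): Centre of the upper edge of the blue finger tab on the glass door at the balance's right (-y) side. Tab 10 mm thick (balance x), standing out 36 from the door (y -105 to -141), 175 to 235 above the bench. Shut: this point at x -65, y -123 of balance. Door pane 165 long, 5 thick, ends 205 above the bench. Push the tab's rear face to the balance's front (-x) to shut
- terminal: Fixed operating terminal beside the balance, either on its left or on its right: white box 120 (x) x 170 (y) x 42 mm high with a dark screen on top at its far side, two flat grey keys, which do nothing, and the green tare key. Origin: centre of its underside, x away from the robot
- tare (a joint): Travel of the tare key in m: 0 = up, 0.006 = fully down; a spring of about 4 N at full travel returns it
- tare_top (a point): Centre of the top face of the green round tare key (diameter 32 mm, in a low black housing), at x -30 mm, y 0 of terminal, 64 mm above the bench when up; it is pressed straight down
- weighing_bottle: Small stoppered glass weighing bottle, diameter 38, 52 mm high, standing on the steel pan in the chamber; origin: centre of its underside, 65 above the bench. Leave it
- tube_rack: Blue test-tube rack with glass tubes, 180 x 70, 108 mm high, loose on the bench on the other side of the balance from the terminal; origin: centre of its underside. Leave it
- reagent_bottle: Amber reagent bottle with black cap, diameter 66, 140 mm high, loose on the bench; origin: centre of its underside. Leave it
- beaker: White open beaker, diameter 72, 90 mm high, loose on the bench; origin: centre of its underside. Leave it
Things that resemble listed ones, but are neither listed nor needed, are in the scene too. What is meant by the weighing_bottle is not brown, and is the larger of those in its own colour.

How it is judged:
On the way, in this order (a step that is already met when the one before it is completed fails the run):
1. the roof and the side door are both shut (value of joint each of roof, door below 0.004 m), for 0.2 s.
2. the tare key is pressed down by the robot (value of joint tare above 0.0048 m and contact force between the fingers and tare above 0.5 N), for 0.06 s.
At the end, for the whole second after the job is handed in: Roof and side door both within 4 mm of fully shut, the tare key back up (within 1.5 mm) after having been pressed at least 4.8 of its 6 mm with both shut; weighing bottle upright within 8 mm of where it stood, rack, reagent bottle and beaker within 20 mm (all of step 1 and value of joint tare below 0.0015 m and distance of weighing_bottle from where it was at the start of the episode below 0.008 m and angle between weighing_bottle's own z axis and vertical below 0.1 rad and distance of each of tube_rack, reagent_bottle, beaker from where it was at the start of the episode below 0.02 m); the robot touches nothing.
It fails at once if the tare key is pressed (over 3 mm) while the roof or the side door is still open (over 5 mm) (value of joint tare above 0.003 m and value of joint any of roof, door above 0.005 m).
It fails at once if the weighing bottle on the pan is moved over 8 mm, lifted or tipped (distance of weighing_bottle from where it was at the start of the episode above 0.008 m or angle between weighing_bottle's own z axis and vertical above 0.3 rad).
It fails at once if the rack, the reagent bottle or the beaker is moved over 20 mm or lifted (distance of any of tube_rack, reagent_bottle, beaker from where it was at the start of the episode above 0.02 m).
It also fails if it takes over 58 s, if anything falls off the work surface, if the arm or the gripper's body presses on something with over 40 N, if the wrist force passes 120 N, or if a joint passes its speed limit or range.

ROBOT

A 7-joint arm with a two-finger parallel gripper is mounted at the origin on the work surface. World frame = base frame: x ahead of the robot, y to its left, z up, the work surface at z = 0. Lengths are in m, angles in rad, forces in N, time in s.
With the tool pointing down it reaches from about 0.425 to 0.925 m from the base axis. Payload 6.8 kg.
Tool frame: the origin (TCP) lies on the front face of the gripper's body, between the roots of the fingers; the fingertips stand 73 mm ahead of it and the grasp point (between the pads) lies 54 mm ahead of it (tcp_to_tips is the distance from the TCP to the fingertips, in m); z points along the fingers, x is the direction in which the jaws open and shut, and the axes are right-handed (so a half turn about z gives the same grasp; the last joint's range is limited). The gripper opens to 85 mm and grips with 20 to 120 N. Pads are 22 mm wide; open, the fingers measure 114 mm over their backs; the gripper's body (76 mm by 85 mm) begins 54 mm behind the grasp point. The pads swing forward as they close: fully open they stand 13 mm farther back than shut.
Start: joints at [-1.225, 0.477, 0.022, 1.555, -0.011, 1.109, -0.083], TCP at [0.296, 0.607, 0.304] pointing down, gripper open.
Joint ranges: [-2.96, 2.96], [-0.34, 2.1], [-1.41, 1.46], [0.24, 2.44], [-1.37, 4.51], [0.17, 1.92], [-2.96, 2.96]. Speed limits (rad/s): [2.39, 2.39, 3.14, 3.14, 3.14, 3.14, 3.14].

INTERFACE

Orientations are given as a unit quaternion [w, x, y, z].
In Python, from station import get_obs, read_camera, hand_in, look_for, silhouettes, tcp_to_tips gives the robot as it stands. The module is installed in compiled form; this text tells all that it offers.
- The arm moves only by the tool apply_moves, never from a script. Its argument "moves" is a list of rows, each a list of 3 entries, a list of its own where there are three numbers: the shift along the tool's x, y, z in units of 25 mm (1.0 is 25 mm), then the turn, a rotation vector about the tool's x, y, z in units of 10 degrees (1.0 is 10 degrees), then the gripper's target within -1 to 1 (fully open at 1, half-way at 0, shut at -1). In form: [[[dx, dy, dz], [rx, ry, rz], jaw], ...]. A call has 1 to 20 rows; each row is the pose to reach, as a shift and turn from the pose commanded when the call began, along the tool's axes at that moment; what a row does not reach only later rows make up. A row lasts 1/8 s, in which the tool goes at most 62.5 mm and 10.7 degrees, less where a joint would pass 70% of its speed; a pose out of reach is approached as far as the arm can. A call with a gripper value outside its range is refused whole. The fingers move at their own pace and stop on an object; "force" is the grip in N (left out, the last holds). Time passes only in rows, so rows that repeat a pose let the fingers close. It gives the time, the measured TCP pose, the force and the opening at its end, in the units of the state.
- get_obs(): the state, without advancing time (a new reading comes with each control period).
- read_camera(name): name is "side" or "top"; returns a dict with "color" (420x560x3 uint8, red, green, blue), "mtx" (3x3 intrinsics, pixels), "k1" (the pictures are not rectified: a ray, as slopes to the right and down, at radius r is drawn at 1 + k1 r^2 times it, then the intrinsics apply), "eye" and "rotation" of the camera in the world. Camera axes: x right, y up, looking along -z (the intrinsics and any distortion apply to the point x, -y, -z); pixel columns grow to the right and rows downward; lengths in m; the calibration is good to about 2 mm. A picture is of the moment at which its call begins. There is no depth.
- hand_in(): hands the job in, once; it reports no verdict.
Trained networks look in the newest picture that a camera, given by its name, has taken for a name from the list of things; names that differ only in an ending like _2 or _b are one class to them, and where a whole thing is asked for, a point or a joint stands for the part that bears it (a point fixed in the world has none). Each returns a list of dicts, best first, with "conf" (0 to 1); they miss things now and then, are a little off and sometimes report something else, mostly with a low value. They report only what shows in the picture. A call takes as long as a camera call. They do not tell look-alikes from the thing itself.
- look_for(camera, query): "pixel" ([row, column] in pixels, amid what is visible of it).
- silhouettes(camera, query): "mask" (420x560 bool, what is visible of it) and "pixel" ([row, column] in pixels, amid what is visible of it).
The state is a dict: "t": time; "q": joint angles; "joint_vel": joint speeds; "joint_torque": joint torques, N m; "eef_pos": TCP position; "tool_rot": TCP orientation; "contact_force": force on the tool from outside, world axes, zero at the start; "torque": the same for the moment, N m; "gripper_width": opening from 0.0 (shut) to 1.0 (fully open).
Only numpy, scipy, OpenCV 4.12 (cv2) and the standard library are available. Lean on these libraries where they do the work, as an engineer would, in place of code of your own. Each camera call takes 0.05 s, during which the arm holds its last target.

## Working session

There is one attempt and no reset: what is moved stays moved. The work goes in short steps, Python scripts to look and compute and a tool call to move; the robot and the scene stay as the last step left them, time stands still between calls to the robot, and variables do not carry over. Pictures are saved under pics/ and viewed, and the job is handed in when it is done.

Besides the shell and the picture viewer there is one more tool, called after "Request:" by a JSON object that holds its "op" and its "data", one argument or row to a line. apply_moves: Moves the arm, as the interface text tells. Its arguments: {"type":"object","properties":{"moves":{"type":"array"},"force":{"type":"number"}},"required":["moves"]}

```bash
mkdir -p pics; python3 - <<'E'
from station import *
import cv2
print(get_obs(), tcp_to_tips if not callable(tcp_to_tips) else tcp_to_tips())
for c in ("side","top"):
    d=read_camera(c); cv2.imwrite(f"pics/{c}0.png",d["color"][:,:,::-1])
    print(c,d["mtx"].tolist(),d["k1"],d["eye"],d["rotation"].tolist())
    for q in ["balance","roof_ridge","door_tab","terminal","tare_top","weighing_bottle","tube_rack","reagent_bottle","beaker"]:
        print(q,[(x["conf"],x["pixel"]) for x in look_for(c,q)][:3])
E
```

```text
{'t': 0.0, 'q': array([-1.22505152,  0.47778769,  0.02232764,  1.55646487, -0.01150912,
        1.10927708, -0.08307341]), 'joint_vel': array([ 9.49449816e-04,  5.04538742e-04,  6.34252562e-04,  4.54183743e-04,
        1.56922088e-05, -9.39922732e-04, -1.29292591e-03]), 'joint_torque': array([ 1.56475317e-04, -5.96471000e+01,  1.60806734e+00, -2.81188631e+01,
        1.25275698e-02,  9.50299582e-03,  2.82631220e-06]), 'eef_pos': array([0.29573058, 0.6062554 , 0.302928  ]), 'tool_rot': array([ 5.29356933e-04,  8.48048933e-01,  5.29917153e-01, -7.33498165e-04]), 'contact_force': array([-0.15788758,  0.61503906,  0.99508154]), 'torque': array([ 0.04576425, -0.00849729,  0.01939155]), 'gripper_width': 0.9994219215725345} 0.0726
side [[520.2804368437868, 0.0, 282.1393534748047], [0.0, 520.2804368437868, 215.55108719671907], [0.0, 0.0, 1.0]] 0.06595167585571331 [-0.09895079 -0.72112866  0.95639036] [0.8351814632951718, 0.40068461976654046, -0.15185501544805038, -0.34476631670444635]
balance [(0.57, [229.1, 309.3])]
roof_ridge [(0.71, [182.7, 319.5])]
door_tab [(0.9, [234.4, 343.4])]
termin
[... 229 characters left out ...]
7])]
top [[419.9774155081583, 0.0, 281.47251592278025], [0.0, 419.9774155081583, 205.2835573452587], [0.0, 0.0, 1.0]] -0.0565774270656876 [0.51322157 0.01174306 1.0476558 ] [-0.7049343537417685, -0.02079463286110816, 0.03943221883952156, 0.7078702142880706]
balance [(0.79, [181.7, 298.0]), (0.52, [202.7, 349.2])]
roof_ridge [(0.75, [161.8, 298.1]), (0.32, [182.6, 298.0])]
door_tab [(0.79, [206.3, 349.2])]
terminal [(0.71, [258.4, 418.6]), (0.65, [259.3, 140.4]), (0.54, [182.9, 299.0])]
tare_top [(0.46, [272.9, 138.3]), (0.15, [257.1, 417.4])]
weighing_bottle [(0.64, [280.5, 274.3]), (0.62, [208.5, 298.8])]
tube_rack []
reagent_bottle []
beaker [(0.58, [145.0, 414.9]), (0.33, [161.0, 294.7])]
```

View pics/side0.png

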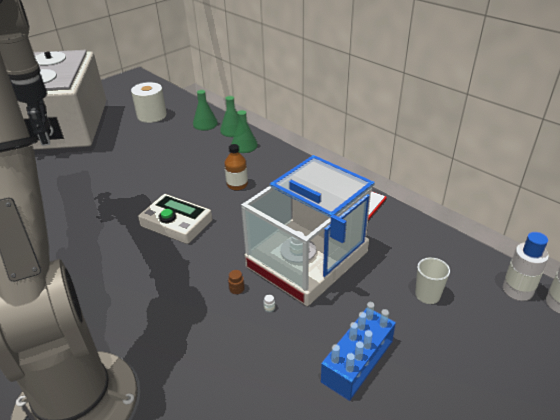

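View pics/top0.png

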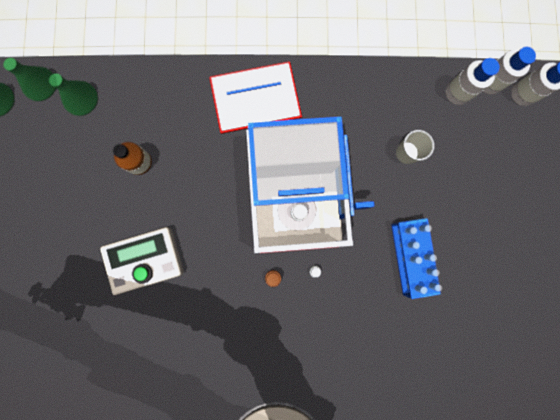

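```bash
python3 - <<'E'
import cv2
a=cv2.imread("pics/top0.png")
cv2.imwrite("pics/z1.png",cv2.resize(a[105:265,235:385],None,fx=5,fy=3.75*1,interpolation=cv2.INTER_CUBIC))
cv2.imwrite("pics/z2.png",cv2.resize(a[220:300,95:190],None,fx=7,fy=7,interpolation=cv2.INTER_CUBIC))
s=cv2.imread("pics/side0.png")
cv2.imwrite("pics/z3.png",cv2.resize(s[150:310,235:395],None,fx=3.75,fy=3.75,interpolation=cv2.INTER_CUBIC))
E
```

```text
(no output)
```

View pics/z1.png

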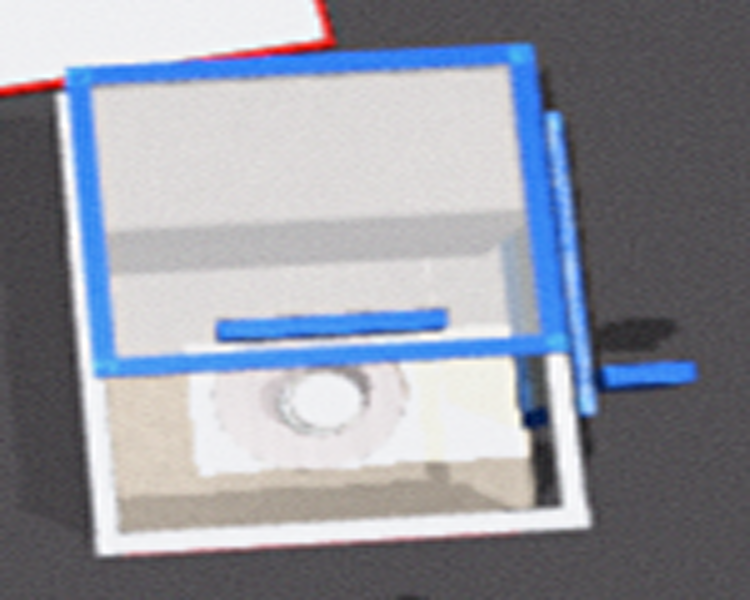

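View pics/z2.png

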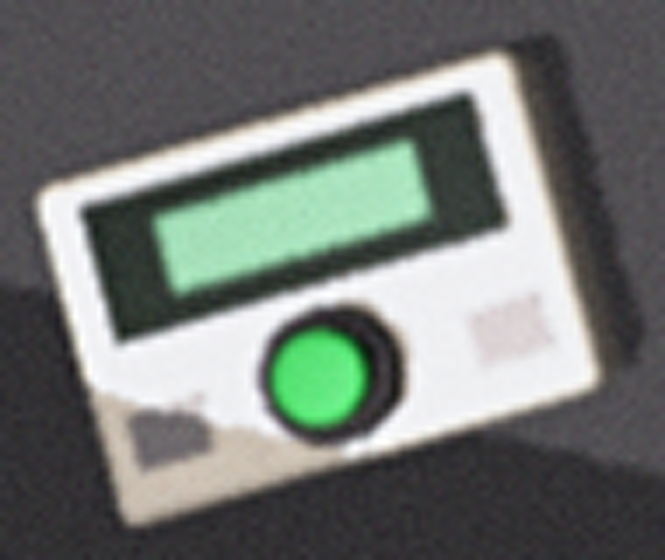

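View pics/z3.png

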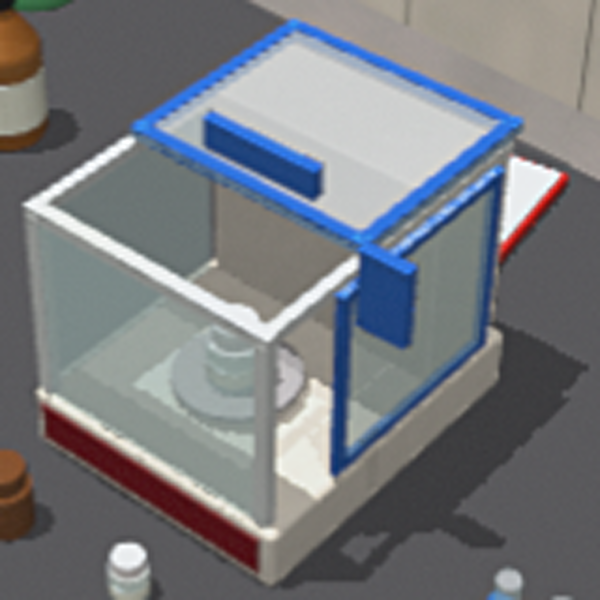

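```bash
cat > h.py <<'E'
import numpy as np
from scipy.spatial.transform import Rotation as R
CAM={"side":(520.28,282.139,215.551,0.06595,[-0.09895079,-0.72112866,0.95639036],[0.8351814632951718,0.40068461976654046,-0.15185501544805038,-0.34476631670444635]),
"top":(419.977,281.4725,205.2836,-0.05658,[0.51322157,0.01174306,1.0476558],[-0.7049343537417685,-0.02079463286110816,0.03943221883952156,0.7078702142880706])}
def rot(q): return R.from_quat([q[1],q[2],q[3],q[0]])
def proj(c,P):
    f,cx,cy,k,e,q=CAM[c]; p=rot(q).inv().apply(np.atleast_2d(P)-e)
    s=np.c_[p[:,0],-p[:,1]]/(-p[:,2:]); s=s*(1+k*(s**2).sum(1,keepdims=True))
    return s*f+[cx,cy]   # col,row
def unproj(c,col,row,z):
    f,cx,cy,k,e,q=CAM[c]; d=np.array([col-cx,row-cy])/f; s=d.copy()
    for _ in range(20): s=d/(1+k*(s@s))
    v=rot(q).apply([s[0],-s[1],-1]); return np.array(e)+v*(z-e[2])/v[2]
E
python3 - <<'E'
from h import *
from scipy.optimize import least_squares
z1=lambda x,y:(x/5+235,y/3.75+105); z3=lambda x,y:(x/3.75+235,y/3.75+150)
obs=[("top","FL",z1(98,553)),("top","FR",z1(590,523)),("top","SRL",z1(68,70)),("top","SRR",z1(533,45)),("top","SFR",z1(570,350)),("top","SFL",z1(97,375)),("top","RG",z1(331,320)),("top","TB",z1(649,374)),
("side","FL",z3(25,207)),("side","FR",z3(270,342)),("side","SRL",z3(293,22)),("side","SRR",z3(522,125)),("side","SFR",z3(367,240)),("side","SFL",z3(137,128)),("side","RG",z3(265,140)),("side","TB",z3(388,258))]
def pts(p):
    x,y,yaw,ro,do,sf,hw,dt,ds=p
    L=dict(FL=(-.086,hw,.208),FR=(-.086,-hw,.208),SFL=(sf+ro,.095,.218),SFR=(sf+ro,-.095,.218),SRL=(sf+ro+.168,.095,.218),SRR=(sf+ro+.168,-.095,.218),RG=(-.065+ro,0,.242),TB=(-.065+do,-.123,.235))
    c,s=np.cos(yaw),np.sin(yaw)
    return {k:np.array([x+c*a-s*b,y+s*a+c*b,z]) for k,(a,b,z) in L.items()}
def res(p):
    P=pts(p); r=[proj(c,P[k])[0]-o+(p[7:9] if c=="side" else 0) for c,k,o in obs]
    return np.r_[np.ravel(r),p[7]*.1,p[8]*.1]
s=least_squares(res,[.6,0,.05,.06,.06,-.08,.1,0,0],x_scale=[.1,.1,.1,.1,.1,.1,.1,1,1])
np.set_printoptions(precision=4,suppress=True)
print(s.x); print(np.round(s.fun[:-2].reshape(-1,2),1).tolist())
for k,v in pts(s.x).items(): print(k,v)
for dx in(0,):
  print("tare",unproj("top",95+318/7,220+378/7,.064))
  print(unproj("side",167,214,.064))
E
```

```text
[ 0.5838 -0.0504  0.0687  0.0921  0.0559 -0.0854  0.0987 -0.3977  0.1009]
[[0.6, -0.1], [0.6, 0.4], [-0.6, -1.0], [-0.3, -0.3], [-0.3, 0.3], [-0.8, 0.4], [0.3, 0.0], [0.3, -0.0], [0.4, -0.5], [0.1, 0.2], [0.6, -0.8], [0.9, -0.9], [-0.5, 2.1], [-1.6, -0.1], [-0.1, -0.2], [0.1, 0.1]]
FL [0.4913 0.0421 0.208 ]
FR [ 0.5048 -0.1547  0.208 ]
SFL [0.584  0.0448 0.218 ]
SFR [ 0.597  -0.1447  0.218 ]
SRL [0.7516 0.0564 0.218 ]
SRR [ 0.7646 -0.1332  0.218 ]
RG [ 0.6109 -0.0485  0.242 ]
TB [ 0.5832 -0.1737  0.235 ]
tare [0.4384 0.3134 0.064 ]
[0.4337 0.3058 0.064 ]
```

```bash
cat >> h.py <<'E'
B=np.array([.5838,-.0504]); YAW=.0687
def bal(x,y): c,s=np.cos(YAW),np.sin(YAW); return B+[c*x-s*y,s*x+c*y]
def plan(wps, tz, p0=None,q0=None):
    """wps: world tip points (x,y,ztip), tz: world yaw of tool x"""
    from station import get_obs,tcp_to_tips
    o=get_obs(); p=o["eef_pos"]; r=rot(o["tool_rot"])
    X=np.array([np.cos(tz),np.sin(tz),0]); Z=np.array([0,0,-1.]); T=R.from_matrix(np.c_[X,np.cross(Z,X),Z])
    print("now tip",np.round(p+r.apply([0,0,tcp_to_tips]),4),"t",o["t"],"F",np.round(o["contact_force"],1),"w",round(o["gripper_width"],2))
    print("turn",np.round(np.degrees((r.inv()*T).as_rotvec())/10,3))
    for w in wps: print(np.round(w,3),"->",np.round(r.inv().apply(np.array(w)+[0,0,tcp_to_tips]-p)/.025,2))
E
python3 - <<'E'
from h import *
plan([[.296,.607,.30],[*bal(.055,0),.30],[*bal(.055,0),.227]],YAW+np.pi/2)
E
```

```text
now tip [0.2959 0.6067 0.2314] t 1.0 F [-0.1  0.1  0.4] w 1.0
turn [ 0.    -0.    -2.994]
[0.296 0.607 0.3  ] -> [ 0.01 -0.   -2.75]
[ 0.639 -0.047  0.3  ] -> [-17.48  23.78  -2.75]
[ 0.639 -0.047  0.227] -> [-17.48  23.78   0.17]
```

Request:
{"op": "apply_moves", "data": {
  "moves": [
    [[0,0,-2],[0,0,-1],-1],
    [[0,0,-2.75],[0,0,-2],-1],
    [[-1.2,1.6,-2.75],[0,0,-3],-1],
    [[-2.4,3.2,-2.75],[0,0,-3],-1],
    [[-3.6,4.8,-2.75],[0,0,-3],-1],
    [[-4.8,6.5,-2.75],[0,0,-3],-1],
    [[-6,8.1,-2.75],[0,0,-3],-1],
    [[-7.2,9.8,-2.75],[0,0,-3],-1],
    [[-8.4,11.4,-2.75],[0,0,-3],-1],
    [[-9.6,13,-2.75],[0,0,-3],-1],
    [[-10.8,14.7,-2.75],[0,0,-3],-1],
    [[-12,16.3,-2.75],[0,0,-3],-1],
    [[-13.2,18,-2.75],[0,0,-3],-1],
    [[-14.4,19.6,-2.75],[0,0,-3],-1],
    [[-15.6,21.2,-2.75],[0,0,-3],-1],
    [[-16.8,22.8,-2.75],[0,0,-3],-1],
    [[-17.48,23.78,-2.75],[0,0,-3],-1],
    [[-17.48,23.78,-2.75],[0,0,-3],-1],
    [[-17.48,23.78,-2.75],[0,0,-3],-1],
    [[-17.48,23.78,-2.75],[0,0,-3],-1]
  ]
}}

```text
t: 3.5
eef_pos: [0.6384, -0.045, 0.3727]
tool_rot: [-0.0, 0.681, 0.732, 0.0]
contact_force: [-1.2, -0.0, 0.3]
gripper_width: 0.003
```

```bash
python3 - <<'E'
from h import *
from station import read_camera
import cv2
plan([[*bal(.055,0),.30],[*bal(.055,0),.227],[*bal(-.049,0),.227]],YAW+np.pi/2)
for c in("side","top"):
  cv2.imwrite(f"pics/{c}1.png",read_camera(c)["color"][:,:,::-1])
E
```

```text
now tip [ 0.6384 -0.045   0.3001] t 3.5 F [-1.2 -0.   0.3] w 0.0
turn [-0.    -0.005  0.019]
[ 0.639 -0.047  0.3  ] -> [-0.07  0.01  0.  ]
[ 0.639 -0.047  0.227] -> [-0.07  0.01  2.92]
[ 0.535 -0.054  0.227] -> [-0.05 -4.15  2.92]
```

View pics/side1.png

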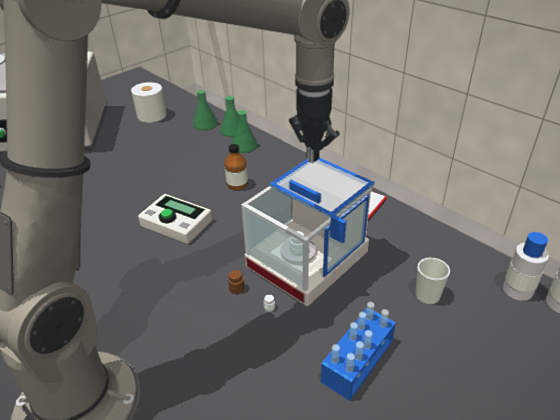

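Request:
{"op": "apply_moves", "data": {
  "moves": [
    [[-0.07,0,1.2],[0,0,0],-1],
    [[-0.07,0,2.2],[0,0,0],-1],
    [[-0.07,0,2.85],[0,0,0],-1],
    [[-0.07,0,2.85],[0,0,0],-1],
    [[-0.07,-0.4,2.85],[0,0,0],-1],
    [[-0.07,-0.8,2.85],[0,0,0],-1],
    [[-0.07,-1.2,2.85],[0,0,0],-1],
    [[-0.07,-1.6,2.85],[0,0,0],-1]
  ]
}}

```text
t: 4.6
eef_pos: [0.5985, -0.0514, 0.3022]
tool_rot: [0.001, 0.682, 0.731, 0.001]
contact_force: [1.3, 0.7, 0.9]
gripper_width: -0.003
```

```bash
python3 - <<'E'
from h import *
from station import read_camera
import cv2
plan([[*bal(-.049,0),.227]],YAW+np.pi/2)
for c in("side","top"):
  a=read_camera(c)["color"][:,:,::-1]
  b=a[90:310,200:420] if c=="side" else a[90:290,210:410]
  cv2.imwrite(f"pics/{c}2.png",cv2.resize(b,None,fx=2.5,fy=2.5))
E
```

```text
now tip [ 0.5986 -0.0513  0.2296] t 4.6 F [1.3 0.7 0.9] w -0.0
turn [ 0.009 -0.     0.006]
[ 0.535 -0.054  0.227] -> [ 0.08 -2.54  0.1 ]
```

View pics/side2.png

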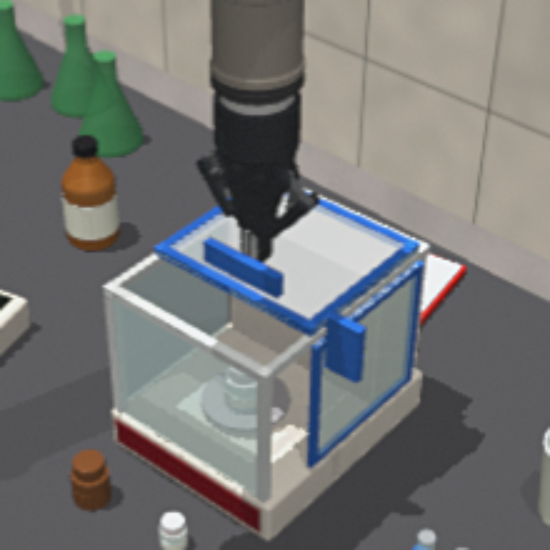

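The fingers stand behind the ridge and the roof has begun to slide forward. I'll push it on to its stop.

Request:
{"op": "apply_moves", "data": {
  "moves": [
    [[0.04,-0.5,0],[0,0,0],-1],
    [[0.06,-1,0],[0,0,0],-1],
    [[0.08,-1.5,0],[0,0,0],-1],
    [[0.08,-2,0],[0,0,0],-1],
    [[0.08,-2.3,0],[0,0,0],-1],
    [[0.08,-2.5,0],[0,0,0],-1],
    [[0.08,-2.6,0],[0,0,0],-1],
    [[0.08,-2.65,0],[0,0,0],-1],
    [[0.08,-2.65,0],[0,0,0],-1]
  ]
}}

```text
t: 5.82
eef_pos: [0.5358, -0.0533, 0.302]
tool_rot: [0.003, 0.682, 0.732, 0.003]
contact_force: [12.6, -0.0, -9.0]
gripper_width: 0.002
```

```bash
python3 - <<'E'
from h import *
from station import read_camera
import cv2
plan([[*bal(-.049,0),.227]],YAW+np.pi/2)
for c in("side","top"):
  a=read_camera(c)["color"][:,:,::-1]
  b=a[90:310,200:420] if c=="side" else a[90:290,210:410]
  cv2.imwrite(f"pics/{c}3.png",cv2.resize(b,None,fx=2.5,fy=2.5))
E
```

```text
now tip [ 0.5364 -0.0534  0.2294] t 5.825 F [12.6 -0.  -9. ] w 0.0
turn [0.047 0.005 0.011]
[ 0.535 -0.054  0.227] -> [-0.01 -0.04  0.09]
```

View pics/side3.png

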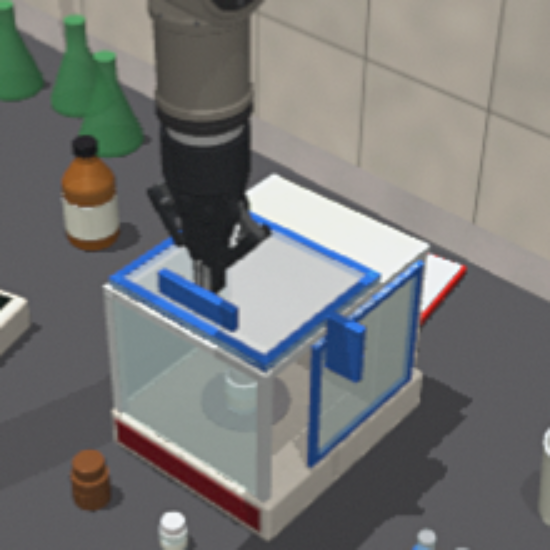

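Request:
{"op": "apply_moves", "data": {
  "moves": [
    [[0,0.3,0],[0,0,0],-1],
    [[0,0.5,0],[0,0,0],-1],
    [[0,0.5,-1],[0,0,0],-1],
    [[0,0.5,-2],[0,0,0],-1],
    [[0,0.5,-2.4],[0,0,0],-1],
    [[0,0.5,-2.4],[0,0,0],-1]
  ]
}}

```text
t: 6.68
eef_pos: [0.5451, -0.0529, 0.3615]
tool_rot: [0.0, 0.682, 0.731, 0.0]
contact_force: [0.3, -0.9, -1.3]
gripper_width: 0.001
```

```bash
python3 - <<'E'
from h import *
plan([[*bal(.024,-.128),.285],[*bal(.024,-.128),.208],[*bal(-.049,-.128),.208]],YAW+np.pi/2)
E
```

```text
now tip [ 0.5452 -0.0529  0.2889] t 6.675 F [ 0.3 -0.9 -1.3] w 0.0
turn [ 0.003 -0.001  0.006]
[ 0.617 -0.176  0.285] -> [-5.13  2.5   0.16]
[ 0.617 -0.176  0.208] -> [-5.13  2.5   3.24]
[ 0.544 -0.181  0.208] -> [-5.12 -0.42  3.24]
```

Request:
{"op": "apply_moves", "data": {
  "moves": [
    [[-1.3,0.7,0],[0,0,0],-1],
    [[-2.6,1.3,0],[0,0,0],-1],
    [[-3.9,2,0],[0,0,0],-1],
    [[-5.1,2.5,0],[0,0,0],-1],
    [[-5.1,2.5,0],[0,0,0],-1],
    [[-5.1,2.5,0],[0,0,0],-1],
    [[-5.1,2.5,1],[0,0,0],-1],
    [[-5.1,2.5,2],[0,0,0],-1],
    [[-5.1,2.5,3],[0,0,0],-1],
    [[-5.1,2.5,3.2],[0,0,0],-1],
    [[-5.1,2.5,3.2],[0,0,0],-1],
    [[-5.1,2.1,3.2],[0,0,0],-1],
    [[-5.1,1.7,3.2],[0,0,0],-1],
    [[-5.1,1.3,3.2],[0,0,0],-1]
  ]
}}

```text
t: 8.43
eef_pos: [0.5861, -0.1781, 0.2823]
tool_rot: [0.001, 0.682, 0.731, 0.001]
contact_force: [1.5, -0.7, 0.2]
gripper_width: -0.002
```

```bash
python3 - <<'E'
from h import *
from station import read_camera
import cv2
plan([[*bal(-.049,-.128),.208]],YAW+np.pi/2)
for c in("side","top"):
  a=read_camera(c)["color"][:,:,::-1]
  b=a[90:310,200:420] if c=="side" else a[90:290,210:410]
  cv2.imwrite(f"pics/{c}4.png",cv2.resize(b,None,fx=2.5,fy=2.5))
E
```

```text
now tip [ 0.5863 -0.1781  0.2097] t 8.425 F [ 1.5 -0.7  0.2] w -0.0
turn [0.012 0.002 0.005]
[ 0.544 -0.181  0.208] -> [-0.02 -1.7   0.07]
```

View pics/side4.png

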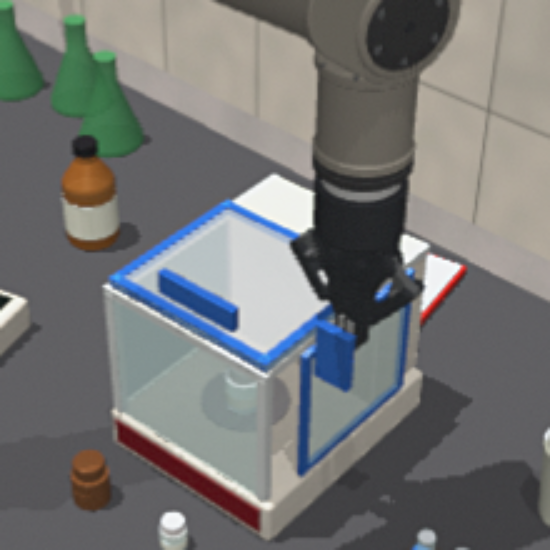

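The fingers are on the tab's rear face, the door is sliding, and the roof is in its shut position.

Request:
{"op": "apply_moves", "data": {
  "moves": [
    [[0,-0.5,0],[0,0,0],-1],
    [[0,-0.9,0],[0,0,0],-1],
    [[0,-1.3,0],[0,0,0],-1],
    [[0,-1.6,0],[0,0,0],-1],
    [[0,-1.75,0],[0,0,0],-1],
    [[0,-1.85,0],[0,0,0],-1],
    [[0,-1.85,0],[0,0,0],-1]
  ]
}}

```text
t: 9.4
eef_pos: [0.5446, -0.1806, 0.2819]
tool_rot: [0.005, 0.681, 0.732, 0.003]
contact_force: [18.0, -1.9, -11.4]
gripper_width: 0.004
```

```bash
python3 - <<'E'
from h import *
plan([[*bal(-.049,-.128),.208]],YAW+np.pi/2)
E
```

```text
now tip [ 0.5454 -0.1807  0.2093] t 9.4 F [ 18.   -1.9 -11.4] w 0.0
turn [0.06  0.015 0.017]
[ 0.544 -0.181  0.208] -> [-0.03 -0.04  0.05]
```

Contact force is 18 N at the stop. I'll back off, lift, and check both.

Request:
{"op": "apply_moves", "data": {
  "moves": [
    [[0,0.3,0],[0,0,0],-1],
    [[0,0.5,0],[0,0,0],-1],
    [[0,0.5,-1],[0,0,0],-1],
    [[0,0.5,-2],[0,0,0],-1],
    [[0,0.5,-3.2],[0,0,0],-1],
    [[0,2.5,-4],[0,0,0],-1],
    [[0,4.5,-4],[0,0,0],-1],
    [[0,4.5,-4],[0,0,0],-1]
  ]
}}

```text
t: 10.4
eef_pos: [0.6549, -0.1715, 0.3796]
tool_rot: [-0.001, 0.681, 0.732, -0.0]
contact_force: [-0.1, 0.5, -1.0]
gripper_width: -0.002
```

```bash
python3 - <<'E'
from h import *
from station import read_camera
import cv2
plan([[.437,.311,.31],[.437,.311,.10]],YAW+np.pi/2)
for n,x,y,z in (("ridge",-.065,0,.242),("tab",-.065,-.123,.235)):
  print(n,[proj(c,[*bal(x,y),z]).round(1).tolist() for c in("side","top")])
for c in("side","top"):
  a=read_camera(c)["color"][:,:,::-1].copy()
  cv2.imwrite(f"pics/{c}5raw.png",a)
  o=(90,200) if c=="side" else (90,210)
  b=cv2.resize(a[o[0]:o[0]+220,o[1]:o[1]+220],None,fx=2.7,fy=2.7)
  for x,y,z in ((-.065,0,.242),(-.065,-.123,.235)):
    u=(proj(c,[*bal(x,y),z])[0]-[o[1],o[0]])*2.7
    cv2.circle(b,tuple(int(v) for v in u),2,(0,0,255),-1)
  cv2.imwrite(f"pics/{c}5.png",b)
E
```

```text
now tip [ 0.6547 -0.1714  0.307 ] t 10.4 F [-0.1  0.5 -1. ] w -0.0
turn [-0.01  -0.003  0.024]
[0.437 0.311 0.31 ] -> [19.88 -7.29 -0.09]
[0.437 0.311 0.1  ] -> [19.88 -7.27  8.31]
ridge [[[279.4, 205.8]], [[305.2, 238.0]]]
tab [[[322.9, 231.7]], [[367.7, 233.3]]]
```

View pics/side5.png

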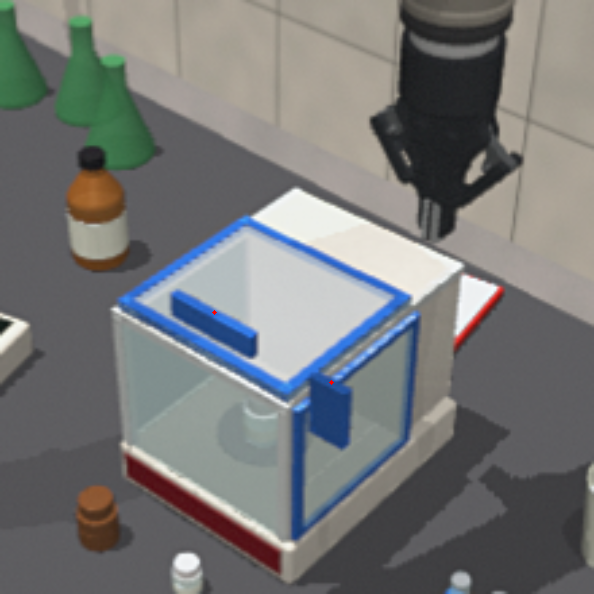

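View pics/top5.png

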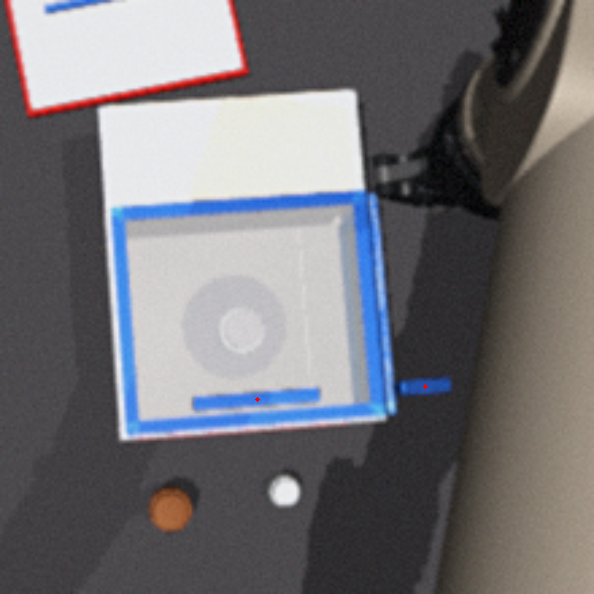

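Both the roof and the door match their predicted shut positions (red dots) to within about a pixel. Next I'll measure the tare key more accurately.

```bash
python3 - <<'E'
from h import *
import cv2
for c,box in(("side",(195,245,135,215)),("top",(225,295,100,185))):
  a=cv2.imread(f"pics/{c}0.png").astype(int); m=(a[...,1]>a[...,2]+70)&(a[...,1]>a[...,0]+50)
  mm=np.zeros_like(m); mm[box[0]:box[1],box[2]:box[3]]=m[box[0]:box[1],box[2]:box[3]]
  n,l,s,ce=cv2.connectedComponentsWithStats(mm.astype(np.uint8)); i=1+s[1:,4].argmax()
  print(c,s[i],ce[i],unproj(c,*ce[i],.064),unproj(c,*ce[i],.060))
a=cv2.imread("pics/side0.png"); cv2.imwrite("pics/z4.png",cv2.resize(a[185:250,130:220],None,fx=7,fy=7,interpolation=cv2.INTER_CUBIC))
E
```

```text
side [161 209  11   8  67] [166.01492537 212.37313433] [0.43585292 0.31366047 0.064     ] [0.4382501  0.31829875 0.06      ]
top [134 267  13  14 148] [140.11486486 273.58783784] [0.43932909 0.31409987 0.064     ] [0.4390286  0.31532939 0.06      ]
```

View pics/z4.png

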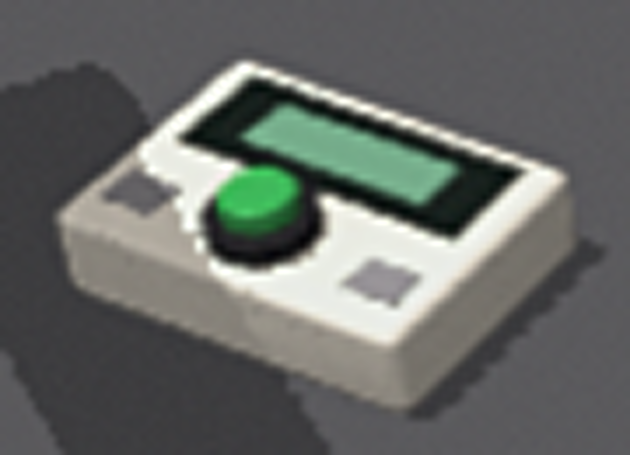

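Request:
{"op": "apply_moves", "data": {
  "moves": [
    [[1.6,-0.6,-0.4],[0,0,0],-1],
    [[3.4,-1.2,-0.4],[0,0,0],-1],
    [[5.2,-1.9,-0.4],[0,0,0],-1],
    [[7,-2.5,-0.4],[0,0,0],-1],
    [[8.8,-3.2,-0.4],[0,0,0],-1],
    [[10.6,-3.8,-0.4],[0,0,0],-1],
    [[12.4,-4.5,-0.4],[0,0,0],-1],
    [[14.2,-5.2,-0.4],[0,0,0],-1],
    [[16,-5.8,-0.4],[0,0,0],-1],
    [[17.8,-6.5,-0.4],[0,0,0],-1],
    [[19.2,-7,-0.4],[0,0,0],-1],
    [[19.95,-7.24,0],[0,0,0],-1],
    [[19.95,-7.24,2],[0,0,0],-1],
    [[19.95,-7.24,4],[0,0,0],-1],
    [[19.95,-7.24,6],[0,0,0],-1],
    [[19.95,-7.24,7.5],[0,0,0],-1],
    [[19.95,-7.24,8],[0,0,0],-1],
    [[19.95,-7.24,8],[0,0,0],-1],
    [[19.95,-7.24,8],[0,0,0],-1]
  ]
}}

```text
t: 12.88
eef_pos: [0.4381, 0.3119, 0.183]
tool_rot: [0.0, 0.682, 0.731, 0.001]
contact_force: [0.9, -0.8, -0.2]
gripper_width: -0.002
```

```bash
python3 - <<'E'
from h import *
from station import read_camera
import cv2
plan([[.438,.313,.066],[.438,.313,.057]],YAW+np.pi/2)
for c in("side","top"):
  a=read_camera(c)["color"][:,:,::-1].copy()
  b=a[120:270,90:290] if c=="side" else a[180:330,60:260]
  cv2.imwrite(f"pics/{c}6.png",cv2.resize(b,None,fx=3,fy=3))
E
```

```text
now tip [0.4383 0.312  0.1104] t 12.875 F [ 0.9 -0.8 -0.2] w -0.0
turn [ 0.013 -0.009  0.003]
[0.438 0.313 0.066] -> [ 0.04 -0.01  1.77]
[0.438 0.313 0.057] -> [ 0.04 -0.01  2.13]
```

View pics/side6.png

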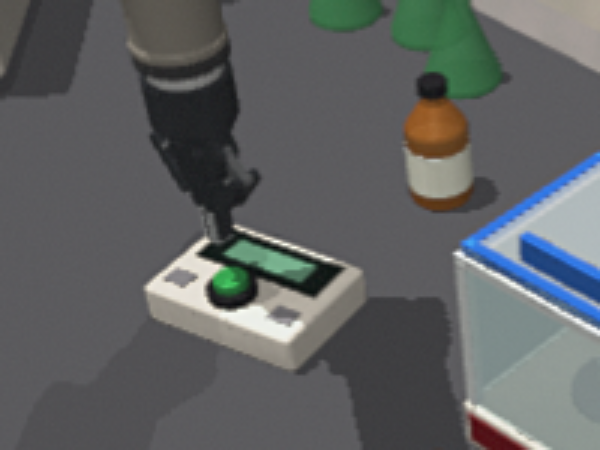

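View pics/top6.png

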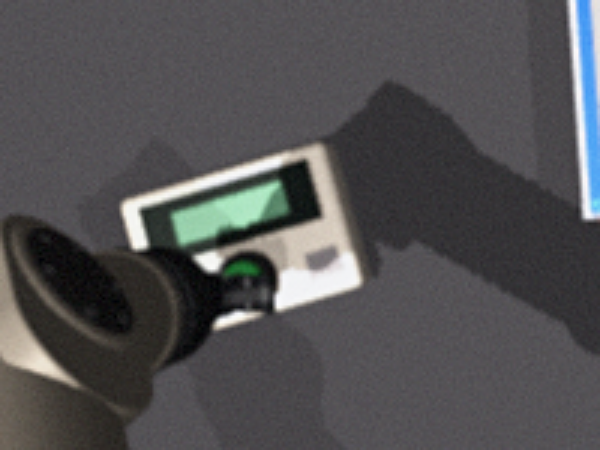

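```bash
python3 - <<'E'
from h import *
for c,o in(("side",(90,120)),("top",(60,180))): print(c,(proj(c,[[.4383,.312,.1104],[.438,.313,.064]])-o)*3)
E
```

```text
side [[222.86426947 236.41633859]
 [230.42946651 276.37774876]]
top [[223.79654696 286.95457325]
 [241.73299175 282.49500084]]
```

```bash
python3 - <<'E'
import cv2
from station import read_camera
a=read_camera("top")["color"][:,:,::-1]; cv2.imwrite("pics/z7.png",cv2.convertScaleAbs(cv2.resize(a[250:300,110:170],None,fx=10,fy=10,interpolation=cv2.INTER_CUBIC),alpha=1.8))
E
```

```text
(no output)
```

View pics/z7.png

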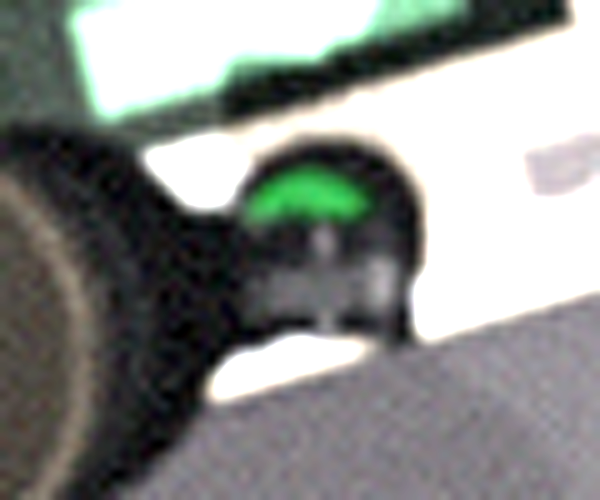

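Request:
{"op": "apply_moves", "data": {
  "moves": [
    [[0.04,0,0.7],[0,0,0],-1],
    [[0.04,0,1.2],[0,0,0],-1],
    [[0.04,0,1.3],[0,0,0],-1],
    [[0.04,0,1.3],[0,0,0],-1]
  ]
}}

```text
t: 13.52
eef_pos: [0.437, 0.3125, 0.1484]
tool_rot: [-0.0, 0.682, 0.731, -0.001]
contact_force: [-0.1, 0.8, -0.5]
gripper_width: 0.0
```

```bash
python3 - <<'E'
import cv2
from h import *
from station import read_camera
plan([[.438,.313,.066],[.438,.313,.057]],YAW+np.pi/2)
A=[]
for c,(r,k) in(("top",(250,110)),("side",(185,135))):
  a=read_camera(c)["color"][:,:,::-1]
  A.append(cv2.convertScaleAbs(cv2.resize(a[r:r+50,k:k+60],None,fx=6,fy=6,interpolation=cv2.INTER_CUBIC),alpha=1.8))
cv2.imwrite("pics/z8.png",np.hstack(A))
E
```

```text
now tip [0.4369 0.3124 0.0758] t 13.525 F [-0.1  0.8 -0.5] w 0.0
turn [-0.005  0.004  0.006]
[0.438 0.313 0.066] -> [0.02 0.04 0.39]
[0.438 0.313 0.057] -> [0.02 0.04 0.75]
```

View pics/z8.png

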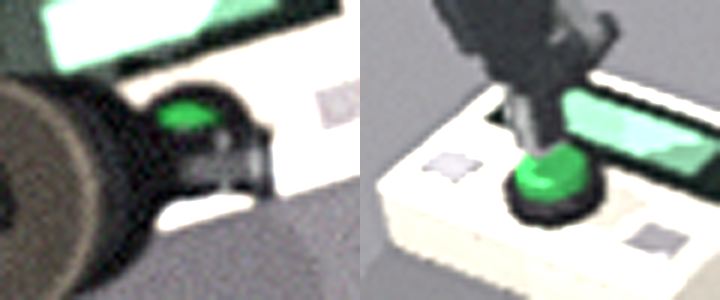

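```bash
python3 - <<'E'
import cv2
from h import *
from station import read_camera,get_obs
o=get_obs(); p=o["eef_pos"]; r=rot(o["tool_rot"])
A=[]
for c,(r0,k) in(("top",(235,95)),("side",(165,125))):
  a=read_camera(c)["color"][:,:,::-1]
  f=7
  b=cv2.convertScaleAbs(cv2.resize(a[r0:r0+80,k:k+56],None,fx=f,fy=f,interpolation=cv2.INTER_CUBIC),alpha=1.6)
  for z,col in((.0726,(0,0,255)),(.045,(255,0,255))):
    q=[proj(c,p+r.apply([sx*.0145,sy*.011,z]))[0] for sx,sy in((1,1),(1,-1),(-1,-1),(-1,1))]
    q=((np.array(q)-[k,r0]+.5)*f).astype(np.int32); cv2.polylines(b,[q],True,col,1)
  t=np.linspace(0,6.28,30); q=proj(c,np.c_[.438+.016*np.cos(t),.313+.016*np.sin(t),0*t+.064]); cv2.polylines(b,[((q-[k,r0]+.5)*f).astype(np.int32)],True,(255,0,0),1)
  A.append(b)
cv2.imwrite("pics/z9.png",np.hstack(A))
E
```

```text
(no output)
```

View pics/z9.png

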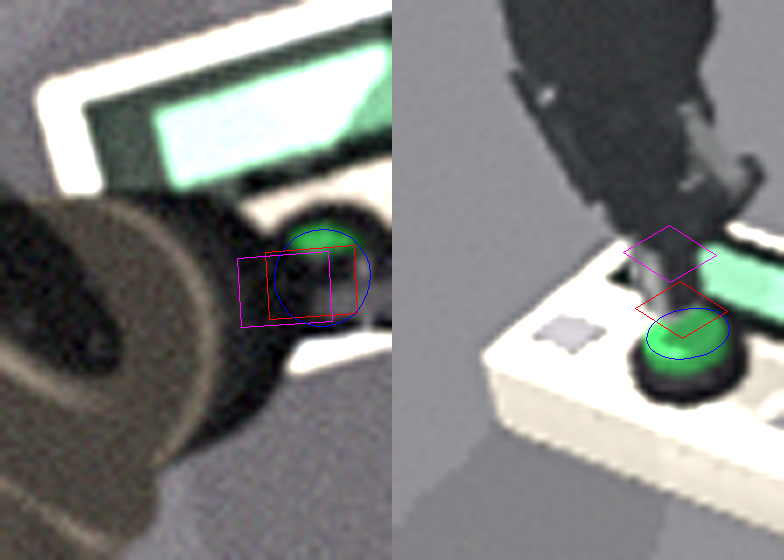

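Both views agree: what sticks out in the top view is the gripper's knuckle, and the fingertips are over the key. Pressing now.

Request:
{"op": "apply_moves", "data": {
  "moves": [
    [[0,0.04,0.4],[0,0,0],-1],
    [[0,0.04,0.6],[0,0,0],-1],
    [[0,0.04,0.75],[0,0,0],-1],
    [[0,0.04,0.85],[0,0,0],-1],
    [[0,0.04,0.85],[0,0,0],-1],
    [[0,0.04,0.85],[0,0,0],-1]
  ]
}}

```text
t: 14.48
eef_pos: [0.4383, 0.3128, 0.1302]
tool_rot: [-0.0, 0.682, 0.731, 0.0]
contact_force: [-6.9, -5.6, 29.1]
gripper_width: -0.0
```

```bash
python3 - <<'E'
from h import *
plan([[.438,.313,.055]],YAW+np.pi/2)
E
```

```text
now tip [0.4383 0.3128 0.0576] t 14.475 F [-6.9 -5.6 29.1] w -0.0
turn [ 0.002 -0.003  0.004]
[0.438 0.313 0.055] -> [ 0.01 -0.01  0.1 ]
```

The key has bottomed out: tip z is 0.0576 m and the force is 29 N. Lifting away.

Request:
{"op": "apply_moves", "data": {
  "moves": [
    [[0,0,-0.5],[0,0,0],-1],
    [[0,0,-1.5],[0,0,0],-1],
    [[0,0,-3.5],[0,0,0],-1],
    [[0,0,-5.5],[0,0,0],-1],
    [[0,-1,-7.5],[0,0,0],-1],
    [[2,-2,-8.5],[0,0,0],-1],
    [[4,-3,-8.5],[0,0,0],-1],
    [[6,-4,-8.5],[0,0,0],-1],
    [[6,-4,-8.5],[0,0,0],-1],
    [[6,-4,-8.5],[0,0,0],-1]
  ]
}}

```text
t: 15.72
eef_pos: [0.3281, 0.4548, 0.3395]
tool_rot: [0.0, 0.682, 0.731, -0.001]
contact_force: [1.0, -0.3, -0.4]
gripper_width: -0.003
```

```bash
python3 - <<'E'
from h import *
from station import read_camera
import cv2
plan([],0)
for c in("side","top"): cv2.imwrite(f"pics/{c}8.png",read_camera(c)["color"][:,:,::-1])
a=cv2.imread("pics/side8.png"); b=cv2.imread("pics/side0.png")
cv2.imwrite("pics/cmp.png",cv2.resize(np.hstack([b[185:250,130:220],a[185:250,130:220]]),None,fx=4,fy=4,interpolation=cv2.INTER_CUBIC))
E
```

```text
now tip [0.3281 0.4547 0.2669] t 15.725 F [ 1.  -0.3 -0.4] w -0.0
turn [5.0e-03 8.0e-03 9.4e+00]
```

View pics/cmp.png

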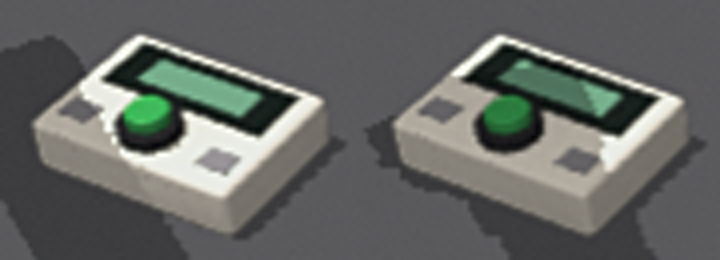

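View pics/top8.png

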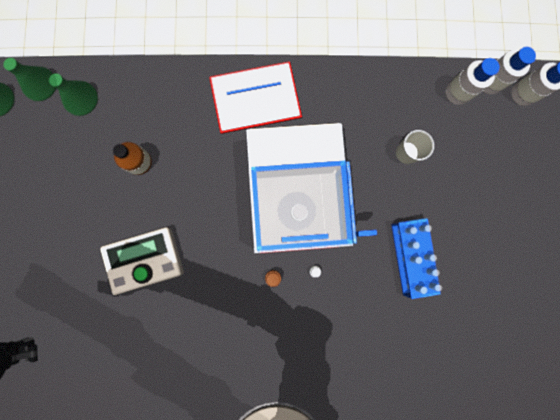

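View pics/side8.png

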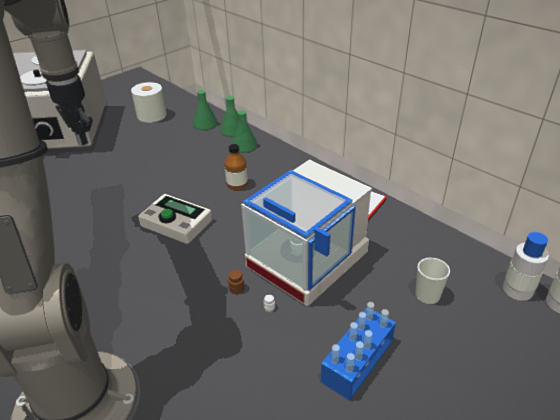

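The roof and door are shut and the key is back up. The weighing bottle, rack, reagent bottle and beaker look unmoved, and the arm is clear of everything.

```bash
python3 -c "
from station import hand_in
print(hand_in())"
```

```text
the job is handed in; nothing more can be done
None
```

I pushed the roof and then the side door shut with the closed fingertips. After that I pressed the green tare key all the way down, let it come back up, and handed the job in at about 16 s of the 58 s allowed.

- **Roof and door:** each stopped firmly at its end (about 13 N on the roof, 18 N on the door). In both cameras the ridge and tab sit within about a pixel (2 mm) of their computed shut positions.
- **Tare key:** it bottomed out with the fingertips at z = 0.0576 m and about 29 N. In the last pictures it stands at its original height.
- **Other things:** the weighing bottle, rack, reagent bottle and beaker look unmoved in the last pictures. The arm ended clear of everything, with contact force near zero.

Just before the press, the top view seemed to show the fingertips off to one side of the key. Drawing the computed fingertip position over both pictures showed this was the gripper's knuckle, and the side view confirmed the tips were over the key. No check failed.

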